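# Draw the stop bar and slide the carving sled home

## Task

The carving sled cannot run because a steel stop bar lies down in the cross slot of the sled board. Use the hooked pick to drag the bar right out of the slot's open end onto the bench, then push the sled along its groove until it is fully home, flat against the stop rail; it jams if it is pushed off its centre line. Leave the pick hanging in its rack again, and do not disturb the small dark mallet that stands beyond the rack.

Things in the scene. Friction and masses are not known exactly. Their poses are not given: they have to be found in the camera images.
- board: Fixed sled board, dark wood, 220 (its x) x 360 (y) x 30 mm thick. Origin: centre of the underside, on the bench; +x away from the robot, +y left (give or take yaw). A groove 14 mm wide runs along y at x=0 over the whole length; a cross slot 14 mm wide runs along x at y=+10 mm. Both are cut down to the bench.
- slot_mouth (a point): Open front end of the cross slot at bench height: board x=-110, y=+10, z=0 mm. The slot runs from here along the board's +x and is closed 195 mm further on, at board x=+85 mm.
- stop_face (a point): Middle of the stop rail's face (board x=0, y=+164, z=43 mm). The brown rail stands across the board's +y end, 26 mm high above the deck.
- sled: Loose sled, about 0.45 kg: pale plywood plate 200 (x) x 100 (y) x 18 mm, on it a fixed carved panel 150 x 74 x 12 mm with rosettes 8 mm high. Origin: centre of the plate's underside, 30 mm above the bench; axes as the board's. Below it a runner 11 wide, 64 long (y), 24 mm deep rides in the groove. Starts at board y=-115 to -85 mm, slides to +y; home at y=+114 mm, edge against the rail.
- sled_push (a point): Middle of the plate's -y edge, on the centre line, 39 mm above the bench (the edge spans 30 to 48 mm). Pushed towards +y within 15 mm of here the sled moves with about 3 to 15 N; pushed 50 mm or more to either side the runner wedges in the groove and it sticks, however hard it is pushed.
- bar: Loose steel stop bar, 70 long (its x) x 10 x 12 mm high, 66 g. Origin: centre of its underside. It starts on the bench along the bottom of the cross slot, across the groove, centre at board x=-12 to +6 mm: at least 44 mm of slot is empty behind it (+x side). Its top is 18 mm below the deck. Wholly out of the slot when its centre is beyond board x=-145 mm.
- pick: Loose hooked pick, 90 g, hanging upright in the rack. Origin: centre of the underside of its collar, z up the handle. Collar 28 x 28 x 5 mm, brass. Handle 20 x 20 mm square, pale wood, faces across x and y, from 5 to 85 mm above the origin. Steel shank 6 mm thick straight down from the origin to 75 mm below it, ending in a foot towards -x.
- pick_toe (a point): Tip of the pick's foot: 19 mm to the pick's -x from the shank's axis, 72 mm below the collar's underside; the foot is 6 mm thick (69 to 75 mm below). At the start the foot points to the rack's -x.
- rack: Fixed dark wooden rack left of the board, 70 (x) x 90 (y) x 90 mm high. Origin: centre of the underside. The top board, 12 mm thick, has a through slot at its centre, 44 (x) by 14 mm (y); the pick's shank and foot go straight down through it and the collar rests on top, 90 mm above the bench. It is clear below between two end panels.
- mallet_small: Loose small dark wooden mallet standing upright beyond the rack, head 76 mm across, 172 mm high. Origin: centre of its foot. Not to be disturbed.

How it is judged (in metres and radians):
On the way, in this order (a step that is already met when the one before it is completed fails the run):
1. the pick touches the bar while the bar still lies in the slot (contact force between pick and bar above 0.05 N and x of bar in the frame of board above -0.1 m), for 0.04 s.
2. the bar is right out of the slot's open end (x of bar in the frame of board below -0.141 m), for 0.1 s.
3. the sled is home against the stop rail (y of sled in the frame of board above 0.108 m), for 0.2 s.
At the end, for the whole second after the job is handed in: The sled lies flat in its groove within 6 mm of the stop rail and square to it within 0.08 rad; the bar lies on the bench wholly out of the slot (centre more than 141 mm in front of the board's centre line); the pick hangs upright in its rack, collar on the top board; all at rest and released (y of sled in the frame of board above 0.108 m and angle between the y axis of sled and the y axis of board, either way round below 0.08 rad and angle between sled's own z axis and vertical below 0.05 rad and z of sled in the frame of board below 0.035 m and linear speed of each of sled, bar, pick below 0.01 m/s and x of bar in the frame of board below -0.141 m and height (world z) of bar between -0.01 and 0.02 m and horizontal distance between pick and rack below 0.024 m and z of pick in the frame of rack between 0.084 and 0.096 m and angle between pick's own z axis and vertical below 0.2 rad); the robot touches nothing.
It fails at once if the small mallet is shifted more than 40 mm or tipped (distance of mallet_small from where it was at the start of the episode above 0.04 m or angle between mallet_small's own z axis and vertical above 0.4 rad).
It also fails if it takes over 72 s, if anything falls off the work surface, if the arm or the gripper's body presses on something with over 40 N, if the wrist force passes 120 N, or if a joint passes its speed limit or range.

## Robot

A 7-joint arm with a two-finger parallel gripper is mounted at the origin on the work surface. World frame = base frame: x ahead of the robot, y to its left, z up, the work surface at z = 0. Lengths are in mm, angles in rad, forces in N, time in s.
With the tool pointing down it reaches from about 400 to 875 mm from the base axis. Payload 4.4 kg.
Tool frame: the origin (TCP) lies on the centre line of the jaws, within the pads' length; the fingertips stand 14 mm ahead of it and the grasp point (between the pads) lies 5 mm behind it; z points along the fingers, y is the line along which they close (so a half turn about z gives the same grasp; the last joint's range is limited). The gripper opens to 85 mm and grips with 20 to 120 N. Pads are 22 mm wide; open, the fingers measure 114 mm over their backs; the gripper's body (76 mm by 85 mm) begins 54 mm behind the grasp point. The pads swing forward as they close: fully open they stand 13 mm farther back than shut.
Start: joints at [1.261, 0.628, 0.038, 1.517, -0.027, 0.996, -0.02], TCP at [156.933, -630.785, 216.113] pointing down, gripper open.
Joint ranges: [-3.06, 3.06], [-0.37, 2.12], [-1.25, 1.32], [0.18, 2.47], [-1.1, 4.24], [0.23, 1.98], [-2.94, 2.94]. Speed limits (rad/s): [2.57, 2.57, 3.14, 3.14, 3.14, 3.14, 3.14].

## Interface

Orientations are given as a rotation vector (axis times angle).
In Python, from station import manip gives the robot as it stands.
- The arm moves only by the shell command python3 jog.py FILE, which reads ROWS from the file FILE. ROWS is a JSON list of rows, 1 to 20 of them, each of 5 numbers: the finger opening in mm, then dx, dy, dz in units of 5 mm, then a turn about the tool's z in rad; each row is the pose to reach, as a shift and turn from the pose commanded when the command began, along the tool's axes at that moment; what a row does not reach only later rows make up. A row lasts 1/8 s, in which the tool goes at most 62.5 mm and 0.188 rad, less where a joint would pass 70% of its speed; a pose out of reach is approached as far as the arm can. The fingers move at their own pace and stop on an object; the grip force is fixed at half the most. Time passes only in rows, so rows that do not move let the fingers close. It prints the time, the measured TCP pose, the force, the opening and the grip force at its end. Input that does not fit is refused with a message, and nothing moves.
- manip.get_obs(): the state, without advancing time (a new reading comes with each control period).
- manip.snapshot(name): name is "scene" or "top" or "wrist"; returns a dict with "pixels" (480x640x3 uint8, red, green, blue), "fov_y" (degrees; the focal length in pixels is half the picture's height over the tangent of half this angle, whatever the lens; pixels are square), "cx", "cy" (the principal point, pixels), "rvec" (rotation vector, rad) and "tvec" (3), from world to camera coordinates, as OpenCV has them. Camera axes: x right, y down, z forward; pixel columns grow to the right and rows downward; lengths in mm; the calibration is good to about 2 mm. A picture is of the moment at which its call begins. There is no depth.
- manip.job_done(): hands the job in; it is judged then, once.
The state is a dict: "t": time; "joints": joint angles; "dq": joint speeds; "joint_efforts": joint torques, N m; "eef_pos": TCP position; "eef_rot": TCP orientation; "contact_force": force on the tool from outside, world axes, zero at the start; "wrist_torque": the same for the moment, N m; "finger_gap": finger opening in mm; "grasp_force": force on a finger pad.
Only numpy, scipy, OpenCV 4.12 (cv2) and the standard library are available. Lean on these libraries where they do the work, as an engineer would, in place of code of your own. Each camera call takes 0.05 s, during which the arm holds its last target. There are 200 camera calls.

## Working session

There is one attempt and no reset: what is moved stays moved. The work goes in short steps, Python scripts to look and compute and a shell command to move; the robot and the scene stay as the last step left them, time stands still between calls to the robot, and variables do not carry over. Pictures are saved under pics/ and viewed, at most 10 in all, crops included, and the job is handed in when it is done.

```bash
ls; mkdir -p pics
python3 - <<'E'
from station import manip
import cv2
o=manip.get_obs(); print(o)
for n in("scene","top"):
    s=manip.snapshot(n); cv2.imwrite(f"pics/{n}0.png",s["pixels"][:,:,::-1]); print(n,s["fov_y"],s["cx"],s["cy"],s["rvec"],s["tvec"])
E
```

```text
jog.py
pics
station.py
{'t': 0.0, 'joints': array([ 1.26122312,  0.62937594,  0.03842192,  1.51836423, -0.02698365,
        0.99628955, -0.01998805]), 'dq': array([ 0.00097192, -0.00035657, -0.00040779, -0.00039393,  0.0005175 ,
        0.00017026,  0.00091502]), 'joint_efforts': array([-2.15667596e-04, -5.63405585e+01,  1.22576125e+00, -1.93445849e+01,
        1.08869458e-02,  1.04131954e-02,  1.08301779e-05]), 'eef_pos': array([ 156.76468189, -630.14027124,  215.1706409 ]), 'eef_rot': array([-3.11639064e+00, -3.81797287e-01,  4.11154405e-04]), 'contact_force': array([ 0.66864311, -0.07896083,  0.39053006]), 'wrist_torque': array([-0.03570296, -0.0009384 ,  0.00605923]), 'grasp_force': 0.0, 'finger_gap': 85.34340849843555}
scene 49.799382115947765 314.3410077648995 236.4432090693827 [ 2.23027604  1.35355168 -0.42880277] [-329.78814866 -339.25367531 1297.32987373]
top 48.236559609703114 317.1425996996412 243.26146776242348 [ 2.15106132 -2.12169966  0.21343589] [  75.75819102  571.90346151 1123.55365531]
```
View pics/top0.png

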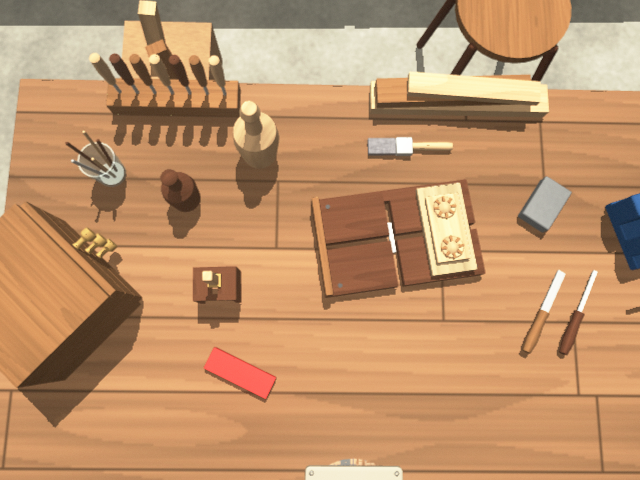

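View pics/scene0.png

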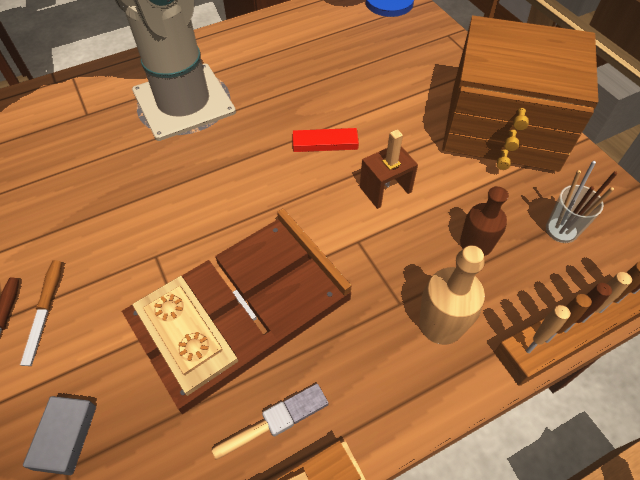

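The top view shows the board centred near (398,238) with its rail at left (322,248). The bar is at (392,237), the sled at (447,228), the rack at (216,284) with the pick handle on it, and the dark mallet at (180,190). In the scene view the pick's handle is at (394,150) and the bar at (245,305).

Create h.py:
```python
import numpy as np, cv2
from scipy.spatial.transform import Rotation as R
from station import manip
def cam(s):
    f=240/np.tan(np.radians(s["fov_y"])/2); K=np.array([[f,0,s["cx"]],[0,f,s["cy"]],[0,0,1]])
    return K,cv2.Rodrigues(np.array(s["rvec"],float))[0],np.array(s["tvec"],float)
def ray(s,uv,z):
    K,Rm,t=cam(s); C=-Rm.T@t
    p=np.c_[np.atleast_2d(uv),np.ones(len(np.atleast_2d(uv)))]
    d=(Rm.T@np.linalg.inv(K)@p.T).T
    return C+d*((z-C[2])/d[:,2])[:,None]
def proj(s,P):
    K,Rm,t=cam(s); return cv2.projectPoints(np.array(P,float).reshape(-1,1,3),np.array(s["rvec"],float),t,K,None)[0][:,0]
```

Run:
```python
from h import *
s=manip.snapshot("top"); im=s["pixels"]; np.save("top.npy",im)
hsv=cv2.cvtColor(im,cv2.COLOR_RGB2HSV)
for n,p in dict(deck=(350,225),deck2=(410,265),bench=(300,400),rail=(321,250),sled=(425,205),panel=(445,228),rack=(205,285),handle=(207,277),brass=(214,282),bar=(392,237)).items(): print(n,im[p[1],p[0]],hsv[p[1],p[0]])
c=cv2.resize(im[255:315,180:255],None,fx=5,fy=5,interpolation=cv2.INTER_NEAREST)
d=cv2.resize(im[175:305,305:490],None,fx=4.2,fy=4.2,interpolation=cv2.INTER_NEAREST)
cv2.imwrite("pics/c1.png",c[:,:,::-1]);cv2.imwrite("pics/d1.png",d[:,:,::-1])
print(c.shape,d.shape)
```

```text
deck [143  90  62] [ 10 144 143]
deck2 [151  95  66] [ 10 144 151]
bench [218 156 108] [ 13 129 218]
rail [222 157 102] [ 14 138 222]
sled [187 156 114] [ 17 100 187]
panel [254 250 205] [ 28  49 254]
rack [153  97  67] [ 10 143 153]
handle [254 244 191] [ 25  63 254]
brass [111  87  62] [ 15 113 111]
bar [254 254 251] [ 30   3 254]
(300, 375, 3) (546, 777, 3)
```

View pics/c1.png

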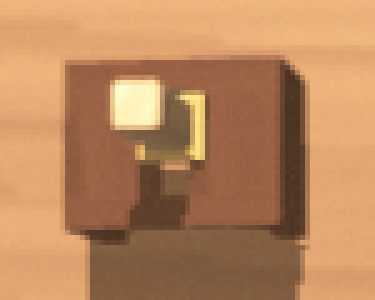

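View pics/d1.png

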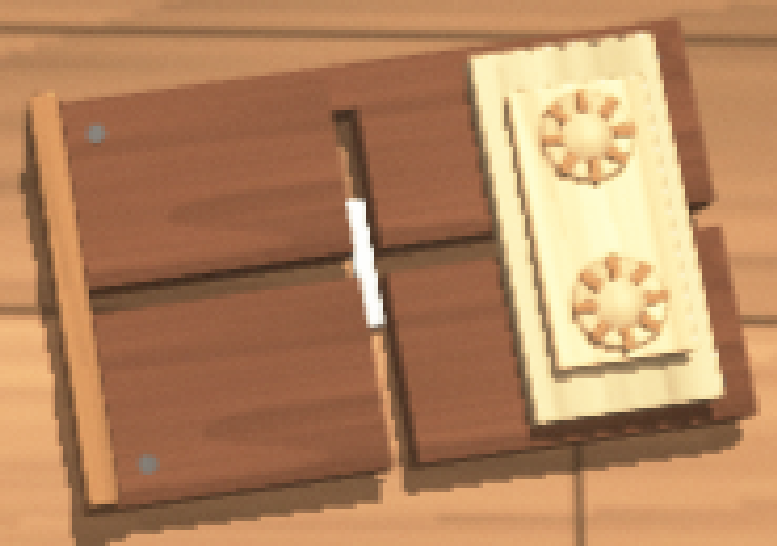

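The rack crop shows the rack's top face over (193,267)-(236.5,301), the handle top centre at (207.4,276), and the collar centre at (214,280.2), with the foot pointing down (-x). In the board crop the deck's right corners are at (466.4,180.2) and (484.8,273.1), the slot mouth at (400,286.4), and the white bar runs from (389.8,222.6) to (394.3,252.6).

Run:
```python
from h import *
np.set_printoptions(precision=1,suppress=True)
s=manip.snapshot("top")
D=lambda *p: np.array(p,float)/4.2+[305,175]
C=lambda *p: np.array(p,float)/5+[180,255]
def w(n,uv,z):
    r=ray(s,uv,z)[0]; print(n,r); return r[:2]
TR=w("TR",D(680,20),30);BR=w("BR",D(756,412),30);FL=w("mouthdeck",D(398,469),30);SE=w("slotend",D(345,110),30);GR=w("groove R",D(702,217),30);GL=w("grooveL",D(91,299),30)
BL=w("BLrailfront",D(118,503),30);TL=w("TLrail",D(62,103),30)
yaw=lambda a,b:np.arctan2(*(b-a)[::-1])
print("width",np.linalg.norm(TR-BR),"yaw x: right",yaw(BR,TR),"slot",yaw(FL,SE),np.linalg.norm(SE-FL),"groove yaw y",yaw(GR,GL)-np.pi/2,np.linalg.norm(GL-GR),"front",yaw(BR,BL)-np.pi/2,"back",yaw(TR,TL)-np.pi/2)
w("bar far",D(355,200),12);w("bar near",D(375,327),12)
for n,p in dict(a=(65,60),b=(281,58),c=(283,230),d=(65,230)).items(): w("rack "+n,C(*p),90)
w("handle",C(137,105),175);w("collar",C(170,126),95)
for n,p in dict(tl=(470,56),tr=(654,34),br=(722,396),bl=(538,424)).items(): w("sled "+n,D(*p),48)
w("mallet foot",(183,200),0)
```

```text
TR [ 727.8 -258.3   30. ]
BR [ 513.  -290.6   30. ]
mouthdeck [ 480.2 -100.1   30. ]
slotend [674.  -74.4  30. ]
groove R [ 618.1 -266.    30. ]
grooveL [568.2  61.9  30. ]
BLrailfront [460.3  46.9  30. ]
TLrail [675.2  78.5  30. ]
width 217.21108485114922 yaw x: right 0.1488446572643259 slot 0.13164284210035704 195.51388203623955 groove yaw y 0.15075912332262975 331.71613990996684 front 0.15487802929632033 back 0.15495033681902726
bar far [628.4 -82.   12. ]
bar near [558.5 -92.   12. ]
rack a [509.2 343.1  90. ]
rack b [511.4 253.1  90. ]
rack c [439.7 249.5  90. ]
rack d [438.5 339.3  90. ]
handle [480.9 296.4 175. ]
collar [481.6 297.2  95. ]
sled tl [ 700.1 -139.    48. ]
sled tr [ 714.2 -238.4   48. ]
sled br [ 518.8 -267.    48. ]
sled bl [ 502.8 -170.2   48. ]
mallet foot [676.6 393.4   0. ]
```

```bash
cat >> h.py <<'E'
def shift(pts):
    "pts: (x,y,z,heading of tool x); prints dx dy dz turn from current pose"
    o=manip.get_obs(); M=R.from_rotvec(o["eef_rot"]).as_matrix(); h=np.arctan2(M[1,0],M[0,0])
    print("t %.2f pos %s head %.4f tilt %s F %s gap %.1f grip %.1f"%(o["t"],o["eef_pos"].round(1),h,M[:2,2].round(4),o["contact_force"].round(1),o["finger_gap"],o["grasp_force"]))
    for p in pts: print(p,"->",(M.T@(np.array(p[:3])-o["eef_pos"])).round(1),"turn %.3f"%(h-p[3]))
O=np.array([591.5,-95.5]);Y=0.152
def board(x,y): return O+[x*np.cos(Y)-y*np.sin(Y),x*np.sin(Y)+y*np.cos(Y)]
E
python3 - <<'E'
from h import *
shift([(480,-330,250,.03),(560,0,250,.03),(481,296.6,250,.03),(481,296.6,140,.03)])
E
```

```text
t 0.20 pos [ 156.8 -630.4  215.5] head 0.2438 tilt [-0.0003  0.0012] F [ 0.3  0.1 -0.2] gap 85.4 grip 0.0
(480, -330, 250, 0.03) -> [ 386.1 -213.5  -34.2] turn 0.214
(560, 0, 250, 0.03) -> [ 543.4 -514.5  -33.8] turn 0.214
(481, 296.6, 250, 0.03) -> [ 538.3 -821.4  -33.5] turn 0.214
(481, 296.6, 140, 0.03) -> [ 538.3 -821.2   76.5] turn 0.214
```

Units first: shifts go in units of 5 mm. So -34 mm is -6.8, -821 mm is -164.2.

```bash
echo '[[85,77.2,-42.6,-6.8,0.1],[85,77.2,-42.6,-6.8,0.1],[85,77.2,-42.6,-6.8,0.1],[85,77.2,-42.6,-6.8,0.214],[85,77.2,-42.6,-6.8,0.214],[85,77.2,-42.6,-6.8,0.214],[85,77.2,-42.6,-6.8,0.214],[85,108.6,-102.8,-6.8,0.214],[85,108.6,-102.8,-6.8,0.214],[85,108.6,-102.8,-6.8,0.214],[85,108.6,-102.8,-6.8,0.214],[85,108.6,-102.8,-6.8,0.214],[85,108.6,-102.8,-6.8,0.214],[85,107.6,-164.2,-6.8,0.214],[85,107.6,-164.2,-6.8,0.214],[85,107.6,-164.2,-6.8,0.214],[85,107.6,-164.2,-6.8,0.214],[85,107.6,-164.2,-6.8,0.214],[85,107.6,-164.2,-6.8,0.214],[85,107.6,-164.2,-6.8,0.214]]' > path.dat && python3 jog.py path.dat
python3 - <<'E'
from h import *
s=manip.snapshot("wrist"); cv2.imwrite("pics/w1.png",s["pixels"][:,:,::-1])
shift([(481,296.6,250,.03),(481,296.6,140,.03)])
E
```

```text
t: 2.7
eef_pos: [480.9, 295.0, 249.9]
eef_rot: [3.14, 0.047, -0.0]
contact_force: [-0.9, 0.2, 0.5]
finger_gap: 85.3
grasp_force: 0.0
t 2.75 pos [481.4 294.1 250. ] head 0.0279 tilt [ 0.0001 -0.0014] F [ 0.9 -0.2 -0.3] gap 84.9 grip 0.0
(481, 296.6, 250, 0.03) -> [-0.3 -2.5 -0. ] turn -0.002
(481, 296.6, 140, 0.03) -> [ -0.3  -2.6 110. ] turn -0.002
```

View pics/w1.png

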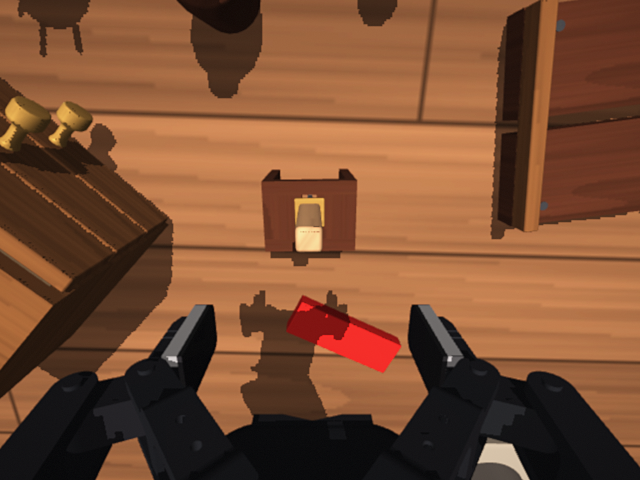

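The wrist view shows the pick handle top at (309,238), midway between the open fingers (212 and 412). The yellow collar and the rack are square to the tool.

In the tool's units: 110 mm is 22, -2 mm is -0.4.

```bash
echo '[[85,0,-0.4,12,0],[85,0,-0.4,22,0],[85,0,-0.4,22,0],[20,0,-0.4,22,0],[10,0,-0.4,22,0],[10,0,-0.4,22,0],[10,0,-0.4,22,0],[10,0,-0.4,22,0],[10,0,-0.4,22,0],[10,0,-0.4,22,0]]' > path.dat && python3 jog.py path.dat
python3 - <<'E'
from h import *
shift([(481,296.6,240,.03)])
E
```

```text
t: 4.0
eef_pos: [481.5, 298.0, 141.5]
eef_rot: [-3.14, -0.047, -0.003]
contact_force: [-0.3, -1.1, 6.5]
finger_gap: 19.0
grasp_force: 58.6
t 4.00 pos [481.5 298.  141.5] head 0.0297 tilt [0.0018 0.0008] F [-0.3 -1.1  6.5] gap 19.0 grip 58.6
(481, 296.6, 240, 0.03) -> [ -0.4   1.3 -98.5] turn -0.000
```

In the tool's units: -98 mm is -19.6, -50 mm is -10.

```bash
echo '[[10,0,0,-10,0],[10,0,0,-19.6,0],[10,0,0,-19.6,0]]' > path.dat && python3 jog.py path.dat
python3 - <<'E'
from h import *
p=board(68,10);print(p)
shift([(*p,236,Y),(*p,187,Y)])
E
```

```text
t: 4.38
eef_pos: [483.1, 299.4, 242.3]
eef_rot: [-3.136, -0.047, -0.012]
contact_force: [-0.6, -0.1, -1.9]
finger_gap: 18.8
grasp_force: 59.3
[657.20182151 -75.3190523 ]
t 4.38 pos [483.1 299.4 242.3] head 0.0298 tilt [0.0074 0.0049] F [-0.6 -0.1 -1.9] gap 18.8 grip 59.3
(np.float64(657.2018215100123), np.float64(-75.31905229513526), 236, 0.152) -> [162.8 379.7   5.8] turn -0.122
(np.float64(657.2018215100123), np.float64(-75.31905229513526), 187, 0.152) -> [162.4 380.   54.8] turn -0.122
```

```bash
echo '[[10,32.6,76,1,-0.122],[10,32.6,76,1,-0.122],[10,32.6,76,1,-0.122],[10,32.6,76,1,-0.122],[10,32.6,76,1,-0.122],[10,32.6,76,1,-0.122],[10,32.6,76,1,-0.122],[10,32.6,76,10.8,-0.122],[10,32.6,76,10.8,-0.122],[10,32.6,76,10.8,-0.122],[10,32.6,76,10.8,-0.122]]' > path.dat && python3 jog.py path.dat
python3 - <<'E'
from h import *
p=board(68,10)
shift([(*p,187,Y)])
o=manip.get_obs();M=R.from_rotvec(o["eef_rot"]).as_matrix()
for n in("scene","top","wrist"):
    s=manip.snapshot(n); im=s["pixels"].copy(); np.save(n+"2.npy",im)
    q=[o["eef_pos"]+M@[0,0,51.5+d] for d in(0,72)]+[o["eef_pos"]+M@[-19,0,51.5+72]]
    uv=proj(s,q); print(n,uv.round(1))
    c=uv[2].astype(int);x0,y0=np.clip(c-[50,35],0,[540,410]);print("crop",x0,y0)
    cv2.imwrite(f"pics/{n}2.png",cv2.resize(im[y0:y0+70,x0:x0+100],None,fx=6,fy=6,interpolation=cv2.INTER_NEAREST)[:,:,::-1])
a=[cv2.imread(f"pics/{n}2.png") for n in("scene","wrist")]
a=[cv2.resize(x,(500,350)) for x in a]
cv2.imwrite("pics/m2.png",np.hstack(a)[:, :800] if 0 else np.vstack([cv2.resize(x,(428,300)) for x in a]))
E
```

```text
t: 5.75
eef_pos: [656.2, -76.4, 186.0]
eef_rot: [3.132, 0.24, 0.005]
contact_force: [0.0, -0.2, -0.7]
finger_gap: 18.7
grasp_force: 59.2
t 5.75 pos [656.2 -76.4 186. ] head 0.1530 tilt [ 0.0031 -0.    ] F [ 0.  -0.2 -0.7] gap 18.7 grip 59.2
(np.float64(657.2018215100123), np.float64(-75.31905229513526), 187, 0.152) -> [ 1.2 -0.9 -1. ] turn 0.001
scene [[253.5 296.2]
 [258.1 315.5]
 [252.3 307.5]]
crop 202 272
top [[395.7 196.6]
 [390.3 205.1]
 [391.8 213.4]]
crop 341 178
wrist [[311.4 257.5]
 [311.5 226.6]
 [311.5 247.2]]
crop 261 212
```

View pics/m2.png

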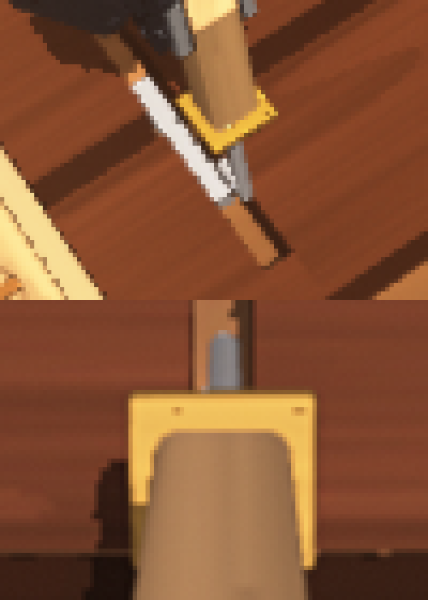

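The scene crop shows the collar at full-frame (253,300) with the foot just beyond the bar's far end. The wrist crop shows the shank end at column 313.3 and the slot edges at 306 and 320.6, so the shank is centred over the slot.

In the tool's units: 48 mm is 9.6, 30 mm is 6.

```bash
echo '[[10,0.6,0,3,0],[10,0.6,0,6,0],[10,0.6,0,8,0],[10,0.6,0,9.6,0],[10,0.6,0,10.8,0],[10,0.6,0,10.8,0]]' > path.dat && python3 jog.py path.dat
python3 - <<'E'
from h import *
shift([(*board(-168+60,10),135,Y)])
E
```

```text
t: 6.65
eef_pos: [657.8, -76.7, 129.7]
eef_rot: [-3.132, -0.238, 0.001]
contact_force: [-0.6, -1.5, -0.7]
finger_gap: 18.5
grasp_force: 59.3
t 6.65 pos [657.8 -76.7 129.7] head 0.1518 tilt [-0.0007  0.0001] F [-0.6 -1.5 -0.7] gap 18.5 grip 59.3
(np.float64(483.23106202813483), np.float64(-101.96815819568555), 135, 0.152) -> [-176.3   -1.4   -5.2] turn -0.000
```

In the tool's units: -20 mm is -4, -10 mm is -2.

```bash
echo '[[10,-2,0,0,0],[10,-4,0,0,0],[10,-7,0,0,0],[10,-10,0,0,0],[10,-13,0,0,0],[10,-16,0,0,0],[10,-19,0,0,0]]' > path.dat && python3 jog.py path.dat
python3 - <<'E'
from h import *
shift([(*board(-126,10),130,Y)])
s=manip.snapshot("top"); im=s["pixels"]; cv2.imwrite("pics/top3.png",im[:,:,::-1])
m=((im.min(2)>225)).astype(np.uint8);m[:,:300]=0;m[:,420:]=0;m[:160]=0;m[400:]=0
n,l,st,c=cv2.connectedComponentsWithStats(m);print([(st[i].tolist(),c[i].round(1)) for i in range(1,n) if st[i,4]>8])
E
```

```text
t: 7.52
eef_pos: [563.5, -91.4, 130.8]
eef_rot: [3.132, 0.238, 0.002]
contact_force: [-0.7, 0.1, -1.3]
finger_gap: 18.8
grasp_force: 59.2
t 7.53 pos [563.5 -91.4 130.8] head 0.1515 tilt [ 0.0014 -0.0002] F [-0.7  0.1 -1.3] gap 18.8 grip 59.2
(np.float64(465.43859799021556), np.float64(-104.69363493551455), 130, 0.152) -> [-98.9  -1.6   0.7] turn -0.000
[([397, 272, 3, 7, 18], array([398.2, 274.7]))]
```

In the tool's units: -1 mm is -0.2, -102 mm is -20.4.

```bash
echo '[[10,-3,0,0,0],[10,-6,0,0,0],[10,-9,0,0,0],[10,-12,-0.2,0,0],[10,-15,-0.2,0,0],[10,-18,-0.2,0,0],[10,-20.4,-0.2,0,0],[10,-20.4,-0.2,0,0]]' > path.dat && python3 jog.py path.dat
python3 - <<'E'
from h import *
shift([(*board(-126,10),130,Y)])
s=manip.snapshot("top"); im=s["pixels"]; cv2.imwrite("pics/top3.png",cv2.resize(im[160:400,280:500],None,fx=2.5,fy=2.5)[:,:,::-1])
p=[(*board(x,10),12) for x in(-110,-135,-205)];print(proj(s,p).round(1))
E
```

```text
t: 8.57
eef_pos: [461.7, -105.8, 130.1]
eef_rot: [-3.132, -0.237, 0.002]
contact_force: [0.2, 0.2, -0.4]
finger_gap: 18.6
grasp_force: 59.2
t 8.57 pos [ 461.7 -105.8  130.1] head 0.1510 tilt [-0.0015  0.0001] F [ 0.2  0.2 -0.4] gap 18.6 grip 59.2
(np.float64(465.43859799021556), np.float64(-104.69363493551455), 130, 0.152) -> [ 3.9 -0.5  0.1] turn -0.001
[[399.3 287. ]
 [401.2 298.1]
 [406.5 329.6]]
```

View pics/top3.png

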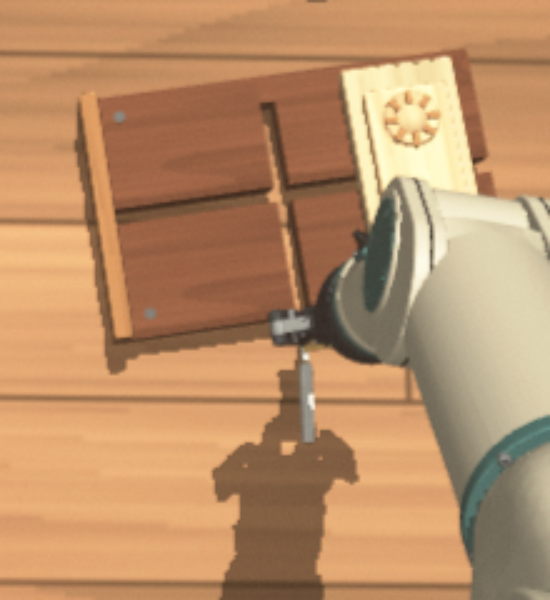

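The bar now lies at full-frame (401.6,300.8)-(404,336), wholly in front of the slot mouth (399,287). Lifting the pick and returning to the rack.

In the tool's units: -110 mm is -22, -106 mm is -21.2.

```bash
echo '[[10,1,0,0,0],[10,1,0,-10,0],[10,1,0,-21.2,0],[10,1,0,-22,0]]' > path.dat && python3 jog.py path.dat
python3 - <<'E'
from h import *
shift([(481.5,297.5,240,.03)])
E
```

```text
t: 9.12
eef_pos: [471.6, -105.0, 243.8]
eef_rot: [3.13, 0.239, 0.014]
contact_force: [-0.4, -0.2, -1.8]
finger_gap: 19.0
grasp_force: 59.3
t 9.12 pos [ 471.6 -105.   243.8] head 0.1523 tilt [ 0.0088 -0.0014] F [-0.4 -0.2 -1.8] gap 19.0 grip 59.3
(481.5, 297.5, 240, 0.03) -> [  70.8 -396.4    3.3] turn 0.122
```

In the tool's units: -396 mm is -79.2, 71 mm is 14.2.

```bash
echo '[[10,14.2,-79.2,0,0.122],[10,14.2,-79.2,0,0.122],[10,14.2,-79.2,0,0.122],[10,14.2,-79.2,0,0.122],[10,14.2,-79.2,0,0.122],[10,14.2,-79.2,0,0.122],[10,14.2,-79.2,0,0.122],[10,14.2,-79.2,0,0.122],[10,14.2,-79.2,0,0.122],[10,14.2,-79.2,0,0.122]]' > path.dat && python3 jog.py path.dat
python3 - <<'E'
from h import *
shift([(481.5,297.5,240,.03)])
o=manip.get_obs();M=R.from_rotvec(o["eef_rot"]).as_matrix()
out=[]
for n in("scene","wrist"):
    s=manip.snapshot(n); im=s["pixels"]
    q=[o["eef_pos"]+M@[0,0,51.5+d] for d in(0,72)]+[o["eef_pos"]+M@[-19,0,51.5+72]]
    uv=proj(s,q); print(n,uv.round(1))
    c=uv[2].astype(int);x0,y0=np.clip(c-[50,35],0,[540,410]);print("crop",x0,y0)
    out.append(cv2.resize(im[y0:y0+70,x0:x0+100],(428,300),interpolation=cv2.INTER_NEAREST)[:,:,::-1])
cv2.imwrite("pics/m4.png",np.vstack(out))
E
```

```text
t: 10.38
eef_pos: [478.7, 295.6, 239.8]
eef_rot: [3.14, 0.043, -0.001]
contact_force: [0.9, 0.4, -0.1]
finger_gap: 18.7
grasp_force: 59.3
t 10.38 pos [478.7 295.6 239.8] head 0.0273 tilt [-0.0004 -0.0013] F [ 0.9  0.4 -0.1] gap 18.7 grip 59.3
(481.5, 297.5, 240, 0.03) -> [ 2.8 -1.9 -0.2] turn -0.003
scene [[393.9 126.4]
 [389.7 152.9]
 [384.4 146.8]]
crop 334 111
wrist [[312.4 257.8]
 [312.3 226.9]
 [312.3 247.5]]
crop 262 212
```

View pics/m4.png

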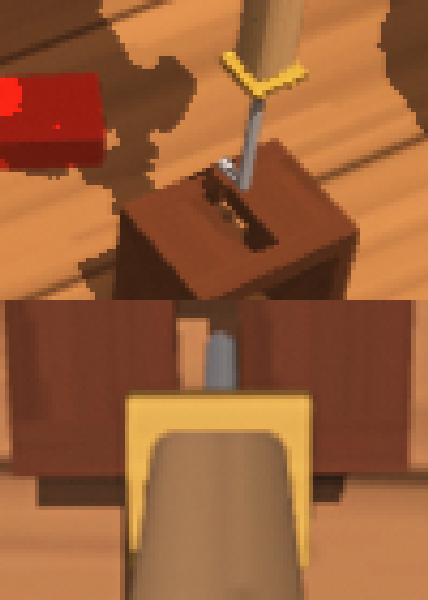

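The scene crop shows the pick upright above the rack slot. In the wrist crop the shank is at column 221 and the slot middle at 208 (about 4.3 times enlarged), so it needs about 2.8 mm towards tool -y, which agrees with the recorded pose.

In the tool's units: 3 mm is 0.6, 94 mm is 18.8.

```bash
echo '[[10,0.6,-0.52,0,0],[10,0.6,-0.52,3,0],[10,0.6,-0.52,6,0],[10,0.6,-0.52,9,0],[10,0.6,-0.52,12,0],[10,0.6,-0.52,15,0],[10,0.6,-0.52,17.6,0],[10,0.6,-0.52,18.8,0],[10,0.6,-0.52,18.8,0]]' > path.dat && python3 jog.py path.dat
python3 - <<'E'
from h import *
shift([(481.5,297.5,141.5,.03)])
E
```

```text
t: 11.6
eef_pos: [481.2, 300.0, 145.8]
eef_rot: [3.141, 0.047, -0.001]
contact_force: [-0.1, -0.8, -0.5]
finger_gap: 18.9
grasp_force: 59.3
t 11.60 pos [481.2 300.  145.8] head 0.0297 tilt [-0.0005 -0.0003] F [-0.1 -0.8 -0.5] gap 18.9 grip 59.3
(481.5, 297.5, 141.5, 0.03) -> [0.2 2.5 4.3] turn -0.000
```

In the tool's units: 4 mm is 0.8, -108 mm is -21.6.

```bash
echo '[[10,0,0.3,0.7,0],[10,0,0.3,0.8,0],[85,0,0.3,0.8,0],[85,0,0.3,0.8,0],[85,0,0.3,0.8,0],[85,0,0.3,0.8,0],[85,0,0.3,0.8,0],[85,0,0.3,-10,0],[85,0,0.3,-21.6,0],[85,0,0.3,-21.6,0]]' > path.dat && python3 jog.py path.dat
python3 - <<'E'
from h import *
s=manip.snapshot("wrist");a=s["pixels"][100:340,200:420]
p=board(0,-109.5-50-45);p1=board(0,-109.5-50-45-12)
shift([(550,-100,240,.1),(*p,240,Y),(*p,50,Y)])
s2=manip.snapshot("scene");b=s2["pixels"][90:330,290:510]
cv2.imwrite("pics/m5.png",cv2.resize(np.hstack([a,b]),(792,432))[:,:,::-1])
E
```

```text
t: 12.85
eef_pos: [484.1, 300.5, 258.9]
eef_rot: [-3.136, -0.046, -0.013]
contact_force: [0.6, -0.6, -1.4]
finger_gap: 84.9
grasp_force: 0.0
t 12.90 pos [482.5 299.4 256.3] head 0.0297 tilt [0.0041 0.0027] F [-1.4  0.5 -1. ] gap 85.2 grip 0.0
(550, -100, 240, 0.1) -> [ 55.6 401.2  15.5] turn -0.070
(np.float64(622.4644440719462), np.float64(-297.64216087524966), 240, 0.152) -> [122.2 600.9  15.2] turn -0.122
(np.float64(622.4644440719462), np.float64(-297.64216087524966), 50, 0.152) -> [121.4 601.4 205.2] turn -0.122
```

View pics/m5.png

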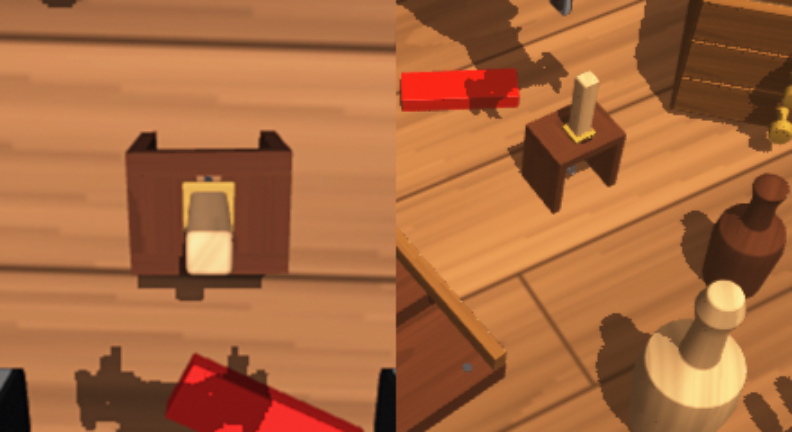

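The pick hangs upright with its collar flat on the rack top (wrist crop (209,230), scene crop (580,130)), and the mallet still stands at (750,240). Next I'll go behind the sled with the jaws shut.

In the tool's units: 180 mm is 36, 601 mm is 120.2.

```bash
echo '[[0,11.2,80.2,3,-0.07],[0,11.2,80.2,3,-0.07],[0,11.2,80.2,3,-0.07],[0,11.2,80.2,3,-0.07],[0,11.2,80.2,3,-0.07],[0,11.2,80.2,3,-0.07],[0,11.2,80.2,3,-0.07],[0,24.4,120.2,3,-0.122],[0,24.4,120.2,3,-0.122],[0,24.4,120.2,3,-0.122],[0,24.4,120.2,3,-0.122],[0,24.4,120.2,16,-0.122],[0,24.4,120.2,28,-0.122],[0,24.4,120.2,36,-0.122],[0,24.4,120.2,36,-0.122],[0,24.4,120.2,36,-0.122]]' > path.dat && python3 jog.py path.dat
python3 - <<'E'
from h import *
shift([(*board(0,-205),48,Y),(*board(0,-170),48,Y)])
s=manip.snapshot("wrist");cv2.imwrite("pics/w6.png",s["pixels"][:,:,::-1])
E
```

```text
t: 14.95
eef_pos: [621.8, -298.8, 74.9]
eef_rot: [3.132, 0.238, 0.002]
contact_force: [0.2, -0.8, 0.1]
finger_gap: 0.2
grasp_force: 0.0
t 14.95 pos [ 621.8 -298.8   74.9] head 0.1517 tilt [ 0.001  -0.0005] F [ 0.2 -0.8  0.1] gap 0.2 grip 0.0
(np.float64(622.5401517591637), np.float64(-298.13639598741406), 48, 0.152) -> [ 0.8 -0.6 26.9] turn -0.000
(np.float64(617.2406136539406), np.float64(-263.5399381359044), 48, 0.152) -> [  0.8 -35.6  26.8] turn -0.000
```

View pics/w6.png

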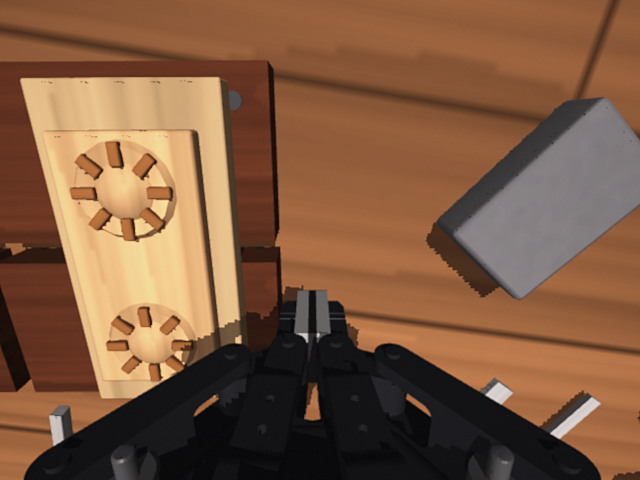

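Run:
```python
from h import *
print(manip.get_obs()["joints"].round(2))
s=manip.snapshot("wrist")
for uv,z in [((280,247),30),((229,82),48),((101,398),48),((22,80),48)]:
    r=ray(s,[uv],z)[0]; d=r[:2]-O; print(r.round(1),"board",(d@[np.cos(Y),np.sin(Y)]).round(1),(d@[-np.sin(Y),np.cos(Y)]).round(1))
```

```text
[ 0.42  0.84 -0.03  1.51  0.03  0.79 -1.03]
[ 629.1 -277.6   30. ] board 9.6 -185.7
[ 719.2 -242.4   48. ] board 103.9 -164.5
[ 508.2 -170.6   48. ] board -93.8 -61.6
[ 704.4 -140.2   48. ] board 104.8 -61.2
```

In the tool's units: 3 mm is 0.6, 26 mm is 5.2.

```bash
echo '[[0,0.6,0,0,-1.57],[0,0.6,0,0,-1.57],[0,0.6,0,0,-1.57],[0,0.6,0,0,-1.57],[0,0.6,0,0,-1.57],[0,0.6,0,0,-1.57],[0,0.6,0,0,-1.57],[0,0.6,0,0,-1.57],[0,0.6,0,0,-1.57],[0,0.6,0,5.2,-1.57],[0,0.6,0,5.2,-1.57],[0,0.6,0,5.2,-1.57]]' > path.dat && python3 jog.py path.dat
python3 - <<'E'
from h import *
print(manip.get_obs()["joints"].round(2))
shift([(*board(3,-205),48,Y+1.5708),(*board(3,-170),48,Y+1.5708)])
s=manip.snapshot("top");print(proj(s,[(*board(0,-205),48)]))
E
```

```text
t: 16.55
eef_pos: [625.1, -298.5, 49.8]
eef_rot: [2.046, 2.381, 0.001]
contact_force: [-0.1, 1.0, 0.6]
finger_gap: 0.1
grasp_force: 0.0
[ 0.64  0.91 -0.43  1.5   0.47  0.83  0.19]
t 16.55 pos [ 625.1 -298.5   49.8] head 1.7215 tilt [ 0.0021 -0.0013] F [-0.1  1.   0.6] gap 0.1 grip 0.0
(np.float64(625.5055624321502), np.float64(-297.68214986410925), 48, 1.7227999999999999) -> [0.8 0.5 1.8] turn -0.001
(np.float64(620.2060243269271), np.float64(-263.08569201259957), 48, 1.7227999999999999) -> [35.8  0.5  1.8] turn -0.001
[[488.87786733 223.24241602]]
```

```bash
echo '[[0,3,0,0.2,0],[0,5,0,0.2,0],[0,7,0,0.2,0],[0,9,0,0.2,0],[0,12,0,0.2,0],[0,15,0,0.2,0],[0,18,0,0.2,0],[0,21,0,0.2,0]]' > path.dat && python3 jog.py path.dat
python3 - <<'E'
from h import *
shift([(*board(3,53),48,Y+1.5708)])
s=manip.snapshot("top");im=s["pixels"];m=((im[:,:,0]>215)&(im[:,:,2]>140)&(im[:,:,2]<235)&(im[:,:,1]>190)).astype(np.uint8);m[:, :320]=0;m[:170]=0;m[310:]=0;m[:,500:]=0
c=max(cv2.findContours(m,0,2)[0],key=cv2.contourArea);print(cv2.boundingRect(c),cv2.minAreaRect(c))
E
```

```text
t: 17.6
eef_pos: [608.2, -193.0, 47.2]
eef_rot: [-2.047, -2.383, -0.0]
contact_force: [-0.9, -0.1, -0.4]
finger_gap: 0.1
grasp_force: 0.0
t 17.60 pos [ 608.2 -193.    47.2] head 1.7221 tilt [0.0001 0.0001] F [-0.9 -0.1 -0.4] gap 0.1 grip 0.0
(np.float64(586.4403958279345), np.float64(-42.65683198726616), 48, 1.7227999999999999) -> [152.    1.1  -0.8] turn -0.001
(417, 184, 41, 65) ((441.61322021484375, 214.603759765625), (60.99949645996094, 39.6834602355957), 79.3803482055664)
```

Run:
```python
from h import *
s=manip.snapshot("top");im=s["pixels"];a=np.load("top.npy")
print(proj(s,[manip.get_obs()["eef_pos"],(*board(0,-159.5),48),(*board(0,-99+11),48),(*board(95,-88),48)]).round(0))
def mk(im):
    h=cv2.cvtColor(im,cv2.COLOR_RGB2HSV); return (h[:,:,0]>17)&(h[:,:,0]<35)&(h[:,:,2]>200)&(h[:,:,1]>30)
for i in(a,im):
    m=mk(i)
    for r in range(182,280,8):
        x=np.where(m[r,330:500])[0]+330; print(r,(x.min(),x.max(),len(x)) if len(x) else None,end="; ")
    print()
```

```text
[[441. 229.]
 [469. 226.]
 [437. 230.]
 [430. 189.]]
182 None; 190 (np.int64(417), np.int64(461), 45); 198 (np.int64(418), np.int64(462), 39); 206 (np.int64(420), np.int64(464), 38); 214 (np.int64(422), np.int64(465), 33); 222 (np.int64(423), np.int64(467), 44); 230 (np.int64(424), np.int64(469), 44); 238 (np.int64(426), np.int64(470), 37); 246 (np.int64(427), np.int64(472), 37); 254 (np.int64(429), np.int64(473), 34); 262 (np.int64(430), np.int64(475), 19); 270 (np.int64(432), np.int64(467), 36); 278 None; 
182 (np.int64(490), np.int64(490), 1); 190 (np.int64(417), np.int64(499), 36); 198 (np.int64(418), np.int64(494), 25); 206 (np.int64(420), np.int64(439), 19); 214 (np.int64(422), np.int64(435), 12); 222 (np.int64(423), np.int64(428), 6); 230 (np.int64(425), np.int64(428), 4); 238 (np.int64(426), np.int64(470), 15); 246 (np.int64(427), np.int64(472), 10); 254 (np.int64(455), np.int64(474), 19); 262 (np.int64(463), np.int64(475), 13); 270 (np.int64(454), np.int64(468), 15); 278 None;
```

Run:
```python
from h import *
o=manip.get_obs();print(o["t"],o["eef_pos"].round(1),o["joints"].round(2))
def asc(im,x0,x1,y0,y1,k):
    for y in range(y0,y1,2*k):
        l=""
        for x in range(x0,x1,k):
            r,g,b=im[y,x].astype(int); h,s,v=cv2.cvtColor(im[y:y+1,x:x+1],cv2.COLOR_RGB2HSV)[0,0]
            l+= "#" if v<60 else "g" if s<45 and v<225 else "Y" if v>200 and 16<h<40 else "d" if v<170 and s>90 else "." 
        print(y,l)
s=manip.snapshot("wrist");asc(s["pixels"],0,640,0,480,7)
print(proj(s,[o["eef_pos"],(*board(0,-159.5),48),(*board(100,-159.5),48),(*board(-100,-59.5),48)]).round(0))
s=manip.snapshot("scene");asc(s["pixels"],90,390,190,430,3)
print(proj(s,[o["eef_pos"],(*board(0,-159.5),48),(*board(100,-159.5),48),(*board(-100,-59.5),48)]).round(0))
```

```text
17.7 [ 608.4 -191.2   47.3] [ 0.5   0.85 -0.41  1.67  0.47  0.72  0.01]
0 ..........ddddddddddddddddddddddddddddddddddddd#ddddddddddddddddddddddddddddddddd..ddddddddd
14 ..........ddddddddddddddddddddddddddddddddddddd#ddddddddddddddddddddddddddddddddd..ddddddddd
28 ...........dddddddddddddddddddddddddddddddddddd#dddddddddddddddddddddddddddddddd..ddd.dddddd
42 ...........dddddddddddddddddddddddddddddddd#ddd#dddddddddddddddddddddddddddddddd..dd..dddddd
56 ...........dddddddddddddddddddddddddddddddd#ddd#dddddddddddddddddddddddddddddddd.dd..ddddddd
70 ...ggg.................................d........................dddd###dddddddd.ddd..ddddddd
84 .dgggg................................dd........................ddd####dddddddd.dd..dddddddd
98 dddddd.......dddddddddddddddddddddddddddddddddd#dddddddddddddddddddddddddddddd.dd..ddddddddd
112 ddddddd......dddddddddddddddddddddddddddddddddd#dddddddddddddddddddddddddddddddd...dddddddd.
126 dddddddd.dd..ddddddddddddddddddddddddddddddddddddddddddddddddddddddddddddddddddd....ddd.d...
140 ddddddddddddddddddddddddddddddddddddddddddddddddddddddddddddddd
[... 5963 characters left out ...]
.................
394 ..........................dddddgddddddddddddd......................ddggggggggg......................
400 ddd.................dddddd..ddddddddddddd.........................gggggggggggggd....................
406 ggd............ddddddddd.....dddddddd......................ddg...gggggggggggggg.....................
412 gg........ddddddd.......dddddddddd................................gggggggggd......................dd
418 g.....ddddddddd.....dddddddddddd..........................g.....Y..ggggg......................ddd...
424 ddddddddddd.....ddddddddddddddd........................d.YYY.......g......................dddd......
[[188. 325.]
 [155. 344.]
 [182. 390.]
 [180. 273.]]
```

Run:
```python
from h import *
o=manip.get_obs();M=R.from_rotvec(o["eef_rot"]).as_matrix()
for n in("scene","wrist"):
    s=manip.snapshot(n);print(n,[proj(s,[o["eef_pos"]+M@[0,0,d]])[0].round(0).tolist() for d in(-40,-25,-13,0,14)])
    im=s["pixels"]
    if n=="scene":
        a=im[296:340,160:215]
        for y in range(0,44,2): print(296+y,"".join("#" if p.max()<60 else "g" if int(p.max())-int(p.min())<40 and p.max()<225 else "Y" if p.max()>200 else "d" for p in a[y]))
    else:
        a=im[270:360:3,270:370:1]
        for y in range(len(a)): print(270+3*y,"".join("#" if p.max()<60 else "g" if int(p.max())-int(p.min())<40 and p.max()<225 else "Y" if p.max()>200 else "d" for p in a[y]))
```

```text
scene [[181.0, 316.0], [183.0, 319.0], [185.0, 322.0], [186.0, 326.0], [188.0, 329.0]]
296 ###########################gddddddddddddddddddddddddddd
298 ############################gdddddddddddddddddddddddddd
300 ############################ddddddddYYddddddddddddddddd
302 ############################dddddddYYYYdddddddddddddddd
304 #############################ddddddYYYYYYdddddddddddddd
306 ##############################dddddYYYYYYYddddddddddddd
308 Yddd###############ggggg#####dddddddYYYYYYYYddddddddddd
310 YdYYYd###########gggggggg####dddddYYdYYYYYYYYdddddddddd
312 YYYYYYdgg#########ggggggggg##dddddYYYYdYYYYYYYddddddddd
314 YYYYYYYYYd#########ggggggggg#gddddYYYYYdYYYYYYYYddddddd
316 YYYdYYYYYYd#########ggggggggggggggdddddYYYYYYYYYYdddddd
318 YYYYYYdYYYYYddd######ggggggggggg##gddddddYdYYYYYYYddddd
320 YYYYddYYYYYYYYYYd####gggggggggggggggggddddddYYYYYYYYddd
322 YYYYYYYYYYYYYYYYYYggggggggggggggggggggddddddYdYYYYYYYdd
324 YYYYYYYYYYYYYYYYYYdggg###ggggggggggg#gddddYYYYdYYYYYYYd
326 YYYYYYYYYYYYYYYYYYYdd#gggggggggggggddddYYYYYYYYYYYYYYYY
328 YYYYYYYYYYYYYYYYYYYYYdggggggggggddYYYYYYYYYYYYYYd
[... 2843 characters left out ...]
#####ggg#########ggg##############################dYYYYYYYYYYddddYYYYY
342 YY##################################gg#########g##################################dYYYYYYYYYYdddYYYY
345 d##################################################################################gYYYYYYYYYdddddYY
348 ######################################################################################gdYYYYYYYYdddd
351 ##############################################################################################g##g##
354 ####################################################################################################
357 ####################################################################################################
```

Units first: shifts go in units of 5 mm. So -100 mm is -20, -80 mm is -16.

```bash
echo '[[0,-1,0,0,0],[0,-3,0,-8,0],[0,-3,0,-16,0],[0,-3,0,-20,0],[0,-20,0,-20,0],[0,-20,0,-20,0]]' > path.dat && python3 jog.py path.dat
python3 - <<'E'
from h import *
shift([(*board(3,-205),48,Y+1.5708)])
s=manip.snapshot("top");im=s["pixels"];a=np.load("top.npy")
h=cv2.cvtColor(im,cv2.COLOR_RGB2HSV)
d=np.abs(im.astype(int)-a).sum(2)
for r in range(182,280,8):
    x=np.where((h[r,330:500,0]>17)&(h[r,330:500,0]<35)&(h[r,330:500,2]>200)&(h[r,330:500,1]>30))[0]+330; print(r,(x.min(),x.max(),len(x)) if len(x) else None,end="; ")
E
```

```text
t: 18.65
eef_pos: [622.6, -299.7, 147.4]
eef_rot: [2.053, 2.374, -0.005]
contact_force: [-0.4, 1.0, -0.2]
finger_gap: 0.1
grasp_force: 0.0
t 18.65 pos [ 622.6 -299.7  147.4] head 1.7158 tilt [ 0.0003 -0.0042] F [-0.4  1.  -0.2] gap 0.1 grip 0.0
(np.float64(625.5055624321502), np.float64(-297.68214986410925), 48, 1.7227999999999999) -> [ 2.   3.2 99.4] turn -0.007
182 None; 190 (np.int64(417), np.int64(461), 45); 198 (np.int64(418), np.int64(462), 40); 206 (np.int64(420), np.int64(464), 39); 214 (np.int64(421), np.int64(465), 36); 222 (np.int64(423), np.int64(467), 44); 230 (np.int64(424), np.int64(469), 44); 238 (np.int64(426), np.int64(470), 37); 246 (np.int64(427), np.int64(472), 38); 254 (np.int64(429), np.int64(473), 34); 262 (np.int64(430), np.int64(475), 20); 270 (np.int64(432), np.int64(468), 37); 278 None;
```

```bash
echo '[[0,0.4,0.6,12,0],[0,0.4,0.6,19.8,0],[0,0.4,0.6,19.8,0],[0,3,0.6,19.8,0],[0,5,0.6,19.8,0],[0,5,0.6,19.8,0]]' > path.dat && python3 jog.py path.dat | sed -n '1,4p'; for i in 1 2 3; do echo '[[0,1,0,0,0],[0,1,0,0,0]]' > path.dat && python3 jog.py path.dat | sed -n '1,4p'; done; echo '[[0,2,0,0,0]]' > path.dat && python3 jog.py path.dat | sed -n '1,4p';echo '[[0,2,0,0,0]]' > path.dat && python3 jog.py path.dat | sed -n '1,4p'
```

```text
t: 19.45
eef_pos: [623.8, -266.1, 50.1]
eef_rot: [2.043, 2.384, 0.003]
contact_force: [-0.5, -1.7, -0.4]
t: 19.7
eef_pos: [622.0, -262.7, 48.5]
eef_rot: [2.047, 2.383, 0.0]
contact_force: [0.2, 0.5, -0.1]
t: 19.95
eef_pos: [621.1, -257.4, 48.1]
eef_rot: [-2.047, -2.383, -0.0]
contact_force: [0.1, -0.4, -1.2]
t: 20.2
eef_pos: [620.4, -252.3, 48.1]
eef_rot: [-2.046, -2.383, -0.001]
contact_force: [1.0, -0.4, 0.0]
t: 20.32
eef_pos: [618.7, -244.0, 48.0]
eef_rot: [2.049, 2.381, -0.001]
contact_force: [0.9, 0.6, 0.2]
t: 20.45
eef_pos: [617.2, -232.4, 48.1]
eef_rot: [-2.047, -2.383, -0.0]
contact_force: [-0.8, 0.2, -0.4]
```

```bash
cat > sl.py <<'E'
from h import *
def sled():
    s=manip.snapshot("top");im=s["pixels"];h=cv2.cvtColor(im,cv2.COLOR_RGB2HSV)
    for r in (190,198,238,270):
        x=np.where((h[r,300:500,0]>17)&(h[r,300:500,0]<35)&(h[r,300:500,2]>200)&(h[r,300:500,1]>30))[0]+300; print(r,(x.min(),x.max(),len(x)) if len(x) else None,end="; ")
    shift([])
sled()
E
python3 sl.py
python3 - <<'E'
from h import *
# test sled height/pose by two-view triangulation of its plate corners (top + scene)
a=np.load("top.npy");s=manip.snapshot("scene");t=manip.snapshot("top")
K,Rm,T=cam(t);K2,R2,T2=cam(s)
P1=K@np.c_[Rm,T];P2=K2@np.c_[R2,T2]
u1=np.array([[416.9,188.3],[460.7,183.1],[476.9,269.3],[433.1,276.0]]).T
u2=np.array([[237,355],[186,394],[134,309],[190,277]]).astype(float).T
X=cv2.triangulatePoints(P1,P2,u1,u2);print((X[:3]/X[3]).T.round(1))
print(proj(s,[(*board(x,-109.5+y),48) for x,y in((100,50),(100,-50),(-100,-50),(-100,50))]).round(1))
E
```

```text
190 (np.int64(417), np.int64(476), 46); 198 (np.int64(418), np.int64(460), 39); 238 (np.int64(426), np.int64(467), 23); 270 (np.int64(432), np.int64(437), 6); t 20.50 pos [ 617.2 -230.    48.2] head 1.7240 tilt [-0.0004  0.002 ] F [-0.1  2.1 -0.1] gap -0.4 grip 0.0
[[ 700.1 -137.4   49.7]
 [ 717.8 -238.4   38.4]
 [ 521.9 -271.2   28.3]
 [ 507.  -164.5   35. ]]
[[235.1 355.5]
 [182.3 390.4]
 [130.2 301.3]
 [179.7 272.7]]
```

```bash
echo '[[0,-4,0,0,0],[0,-8,0,0,0],[20,-10,0,0,0],[20,-10,0,0,0],[20,-10,0,0,0],[20,-7,0,0,0],[20,-5,0,0,0],[20,-3,0,0,0],[20,-1,0,0,0]]' > path.dat && python3 jog.py path.dat; python3 sl.py; echo '[[20,2,0,0,0],[20,4,0,0,0]]' > path.dat && python3 jog.py path.dat; python3 sl.py
```

```text
t: 21.72
eef_pos: [618.1, -237.2, 48.3]
eef_rot: [2.047, 2.383, 0.0]
contact_force: [0.3, 0.4, 0.5]
finger_gap: 19.7
grasp_force: 0.0
190 (np.int64(417), np.int64(478), 46); 198 (np.int64(418), np.int64(461), 40); 238 (np.int64(426), np.int64(448), 21); 270 (np.int64(432), np.int64(439), 8); t 21.77 pos [ 618.  -235.2   48.3] head 1.7240 tilt [-0.0003  0.0015] F [-1.5  2.5  0.1] gap 19.8 grip 0.0
t: 22.02
eef_pos: [614.9, -218.1, 48.1]
eef_rot: [2.048, 2.382, -0.0]
contact_force: [0.2, 0.7, -0.8]
finger_gap: 19.7
grasp_force: 0.0
190 (np.int64(417), np.int64(469), 39); 198 (np.int64(418), np.int64(452), 31); 238 (np.int64(426), np.int64(442), 15); 270 (np.int64(467), np.int64(467), 1); t 22.07 pos [ 614.9 -215.8   48.2] head 1.7234 tilt [-0.0002  0.0016] F [-1.1  1.3  0.5] gap 20.1 grip 0.0
```

In the tool's units: -80 mm is -16, -30 mm is -6.

```bash
echo '[[20,-6,0,0,0],[20,-12,0,-4,0],[85,-12,0,-16,0],[85,-12,0,-28,0],[85,-12,0,-40,0],[85,-12,0,-40,0]]' > path.dat && python3 jog.py path.dat | head -2
python3 - <<'E'
from h import *
shift([(560,-20,245,.03),(481.3,298.5,245,.03)])
E
```

```text
t: 22.82
eef_pos: [627.5, -278.3, 254.4]
t 22.82 pos [ 627.5 -278.3  254.4] head 1.7213 tilt [ 0.0107 -0.0037] F [-0.3 -0.6 -0.7] gap 84.8 grip 0.0
(560, -20, 245, 0.03) -> [265.5 -28.1   7.8] turn 1.691
(481.3, 298.5, 245, 0.03) -> [592.2 -58.1   5.7] turn 1.691
```

In the tool's units: 592 mm is 118.4, 265 mm is 53.

```bash
echo '[[85,53,-5.6,1,1.69],[85,53,-5.6,1,1.69],[85,53,-5.6,1,1.69],[85,53,-5.6,1,1.69],[85,53,-5.6,1,1.69],[85,118.4,-11.6,1,1.69],[85,118.4,-11.6,1,1.69],[85,118.4,-11.6,1,1.69],[85,118.4,-11.6,1,1.69],[85,118.4,-11.6,1,1.69],[85,118.4,-11.6,1,1.69],[85,118.4,-11.6,1,1.69],[85,118.4,-11.6,1,1.69]]' > path.dat && python3 jog.py path.dat
python3 - <<'E'
from h import *
shift([(481.3,298.5,245,.03),(481.3,298.5,122,.03)])
s=manip.snapshot("wrist");h=cv2.cvtColor(s["pixels"],cv2.COLOR_RGB2HSV)
m=((h[:,:,2]>235)&(h[:,:,0]>16)&(h[:,:,0]<36)&(h[:,:,1]<110)).astype(np.uint8);m[:150]=0;m[350:]=0;m[:,:240]=0;m[:,400:]=0
n,l,st,c=cv2.connectedComponentsWithStats(m)
for i in range(1,n):
    if st[i,4]>100: print(st[i],c[i].round(1),ray(s,[c[i]],175).round(1))
E
```

```text
t: 24.45
eef_pos: [478.5, 296.0, 242.6]
eef_rot: [3.139, 0.045, -0.0]
contact_force: [-0.2, 0.3, 0.0]
finger_gap: 85.3
grasp_force: 0.0
t 24.45 pos [478.5 296.  242.6] head 0.0287 tilt [-0.0002 -0.0023] F [-0.2  0.3  0. ] gap 85.3 grip 0.0
(481.3, 298.5, 245, 0.03) -> [ 2.9 -2.5 -2.4] turn -0.001
(481.3, 298.5, 122, 0.03) -> [  2.9  -2.7 120.6] turn -0.001
[297 227  24  24 487] [308.5 238.7] [[486.4 298.6 175. ]]
```

In the tool's units: 120 mm is 24, 110 mm is 22.

```bash
echo '[[85,0.6,-0.5,12,0],[85,0.6,-0.5,22,0],[85,0.6,-0.5,24,0],[85,0.6,-0.5,24,0],[10,0.6,-0.5,24,0],[10,0.6,-0.5,24,0],[10,0.6,-0.5,24,0],[10,0.6,-0.5,24,0],[10,0.6,-0.5,24,0],[10,0.6,-0.5,24,0]]' > path.dat && python3 jog.py path.dat; python3 sl.py
```

```text
t: 25.75
eef_pos: [480.7, 301.3, 123.4]
eef_rot: [-3.141, -0.05, -0.0]
contact_force: [0.8, -0.5, 3.7]
finger_gap: 19.5
grasp_force: 61.1
190 (np.int64(417), np.int64(461), 45); 198 (np.int64(419), np.int64(462), 38); 238 (np.int64(426), np.int64(470), 36); 270 (np.int64(432), np.int64(467), 36); t 25.80 pos [480.7 301.3 123.4] head 0.0318 tilt [0.0003 0.    ] F [-0.7 -0.3  3.8] gap 19.2 grip 61.1
```

In the tool's units: -98 mm is -19.6, -50 mm is -10.

```bash
echo '[[10,0,0,-10,0],[10,0,0,-19.6,0],[10,0,0,-19.6,0],[10,0,0,-19.6,0]]' > path.dat && python3 jog.py path.dat | head -2
python3 - <<'E'
from h import *
shift([(560,0,221,.1),(*board(11,-200),221,Y),(*board(11,-200),143,Y)])
E
```

```text
t: 26.3
eef_pos: [480.0, 300.9, 220.4]
t 26.30 pos [480.  300.9 220.4] head 0.0318 tilt [-0.0011 -0.0008] F [ 0.4 -0.5 -1.2] gap 19.1 grip 60.8
(560, 0, 221, 0.1) -> [ 70.4 303.3  -0.5] turn -0.068
(np.float64(632.6562473546063), np.float64(-291.52847574698546), 221, 0.152) -> [ 1.337e+02  5.970e+02 -3.000e-01] turn -0.120
(np.float64(632.6562473546063), np.float64(-291.52847574698546), 143, 0.152) -> [133.8 596.9  77.7] turn -0.120
```

In the tool's units: 597 mm is 119.4, 303 mm is 60.6.

```bash
echo '[[10,14,60.6,0,-0.068],[10,14,60.6,0,-0.068],[10,14,60.6,0,-0.068],[10,14,60.6,0,-0.068],[10,14,60.6,0,-0.068],[10,26.8,119.4,0,-0.12],[10,26.8,119.4,0,-0.12],[10,26.8,119.4,0,-0.12],[10,26.8,119.4,0,-0.12],[10,26.8,119.4,0,-0.12],[10,26.8,119.4,8,-0.12],[10,26.8,119.4,15.4,-0.12],[10,26.8,119.4,15.4,-0.12],[10,26.8,119.4,15.4,-0.12]]' > path.dat && python3 jog.py path.dat
python3 - <<'E'
from h import *
shift([(*board(11,-200),143,Y),(*board(11,-163),143,Y)])
E
```

```text
t: 28.05
eef_pos: [633.9, -291.1, 144.3]
eef_rot: [3.132, 0.239, 0.0]
contact_force: [-0.2, 0.1, -0.1]
finger_gap: 19.0
grasp_force: 60.6
t 28.05 pos [ 633.9 -291.1  144.3] head 0.1521 tilt [ 0.0002 -0.    ] F [-0.2  0.1 -0.1] gap 19.0 grip 60.6
(np.float64(632.6562473546063), np.float64(-291.52847574698546), 143, 0.152) -> [-1.3  0.3  1.3] turn 0.000
(np.float64(627.0538785005133), np.float64(-254.95507744681802), 143, 0.152) -> [ -1.3 -36.7   1.3] turn 0.000
```

```bash
echo '[[10,-0.2,-3,0.2,0],[10,-0.2,-5.4,0.2,0],[10,-0.2,-7.4,0.2,0],[10,-0.2,-9,0.2,0],[10,-0.2,-10.4,0.2,0],[10,-0.2,-12,0.2,0]]' > path.dat && python3 jog.py path.dat; python3 sl.py
```

```text
t: 28.8
eef_pos: [624.2, -234.5, 144.2]
eef_rot: [3.129, 0.236, 0.004]
contact_force: [-0.0, -5.0, 1.8]
finger_gap: 18.6
grasp_force: 60.8
190 (np.int64(408), np.int64(452), 45); 198 (np.int64(409), np.int64(453), 42); 238 (np.int64(417), np.int64(454), 34); 270 (np.int64(423), np.int64(427), 5); t 28.85 pos [ 624.  -232.4  144.1] head 0.1516 tilt [ 0.0018 -0.002 ] F [ 0.5 -2.6  1.5] gap 19.3 grip 60.9
```

In the tool's units: -150 mm is -30, -136 mm is -27.2.

```bash
echo '[[10,0,-2.4,0,0],[10,0,-5,0,0],[10,0,-7.6,0,0],[10,0,-10.4,0,0],[10,0,-13.2,0,0],[10,0,-16,0,0],[10,0,-18.8,0,0],[10,0,-21.6,0,0],[10,0,-24.4,0,0],[10,0,-27.2,0,0],[10,0,-30,0,0]]' > path.dat && python3 jog.py path.dat; python3 sl.py; python3 -c "
from h import *
shift([(*board(11,61),143,Y)])"
```

```text
t: 30.22
eef_pos: [601.2, -85.9, 143.9]
eef_rot: [3.129, 0.236, 0.002]
contact_force: [1.2, -5.7, 2.6]
finger_gap: 19.1
grasp_force: 61.0
190 (np.int64(442), np.int64(498), 57); 198 (np.int64(348), np.int64(499), 94); 238 (np.int64(348), np.int64(478), 58); 270 (np.int64(354), np.int64(499), 28); t 30.27 pos [600.7 -82.4 143.7] head 0.1526 tilt [ 0.0005 -0.0002] F [0.9 0.1 0.8] gap 19.3 grip 60.8
t 30.27 pos [600.7 -82.4 143.7] head 0.1526 tilt [ 0.0005 -0.0002] F [0.9 0.1 0.8] gap 19.3 grip 60.8
(np.float64(593.1368346270857), np.float64(-33.53774719715581), 143, 0.152) -> [ -0.1 -49.5   0.7] turn 0.001
```

```bash
echo '[[10,0,-2,0,0],[10,0,-4,0,0],[10,0,-6,0,0],[10,0,-7.6,0,0],[10,0,-8.8,0,0]]' > path.dat && python3 jog.py path.dat | sed -n '2p;4p'; for i in 1 2 3 ; do echo '[[10,0,-0.8,0,0]]' > path.dat && python3 jog.py path.dat | sed -n '2p;4p'; done
```

```text
eef_pos: [594.2, -42.1, 143.5]
contact_force: [-0.2, -5.4, 2.0]
eef_pos: [593.7, -38.2, 143.5]
contact_force: [1.4, -5.7, 1.9]
eef_pos: [593.1, -34.8, 143.5]
contact_force: [1.9, -8.4, 2.7]
eef_pos: [592.2, -33.3, 143.5]
contact_force: [0.2, -11.6, 3.7]
```

```bash
echo '[[10,0,-0.8,0,0],[10,0,-0.8,0,0]]' > path.dat && python3 jog.py path.dat | sed -n '2p;4p'; echo '[[10,0,-0.8,0,0],[10,0,-0.8,0,0]]' > path.dat && python3 jog.py path.dat | sed -n '2p;4p'
python3 - <<'E'
from h import *
s=manip.snapshot("top");im=s["pixels"];h=cv2.cvtColor(im,cv2.COLOR_RGB2HSV)
m=(h[:,:,0]>17)&(h[:,:,0]<35)&(h[:,:,2]>200)&(h[:,:,1]>30)
for r in range(200,296,8):
    x=np.where(m[r,315:420])[0]+315; print(r,(x.min(),x.max(),len(x)) if len(x) else None,end="; ")
print(proj(s,[(*board(x,y),48) for x,y in((100,164),(0,164),(-100,164))]).round(1))
E
```

```text
eef_pos: [591.8, -31.6, 143.1]
contact_force: [2.0, -13.2, 0.1]
eef_pos: [591.6, -30.3, 143.1]
contact_force: [3.1, -16.7, -0.9]
200 (np.int64(335), np.int64(419), 49); 208 (np.int64(320), np.int64(419), 57); 216 (np.int64(321), np.int64(419), 31); 224 (np.int64(323), np.int64(419), 29); 232 (np.int64(324), np.int64(419), 42); 240 (np.int64(325), np.int64(419), 41); 248 (np.int64(326), np.int64(362), 36); 256 (np.int64(328), np.int64(354), 20); 264 (np.int64(329), np.int64(340), 12); 272 (np.int64(330), np.int64(338), 8); 280 (np.int64(331), np.int64(332), 2); 288 (np.int64(332), np.int64(334), 3); [[318.5 201.6]
 [324.8 245.4]
 [331.4 290.6]]
```

In the tool's units: 30 mm is 6, -80 mm is -16.

```bash
echo '[[10,0,3,0,0],[10,0,6,0,0],[10,0,6,-8,0],[10,0,6,-16,0],[10,0,6,-16,0]]' > path.dat && python3 jog.py path.dat | head -2
python3 - <<'E'
from h import *
shift([(480.5,300,222,.031)])
E
```

```text
t: 32.45
eef_pos: [597.6, -48.8, 226.1]
t 32.45 pos [597.6 -48.8 226.1] head 0.1525 tilt [0.0058 0.0018] F [ 0.3 -0.1 -1.4] gap 19.4 grip 60.4
(480.5, 300, 222, 0.031) -> [ -62.8 -362.5    4.1] turn 0.121
```

In the tool's units: -362 mm is -72.4, -63 mm is -12.6.

```bash
echo '[[10,-12.6,-72.4,0,0.121],[10,-12.6,-72.4,0,0.121],[10,-12.6,-72.4,0,0.121],[10,-12.6,-72.4,0,0.121],[10,-12.6,-72.4,0,0.121],[10,-12.6,-72.4,0,0.121],[10,-12.6,-72.4,0,0.121],[10,-12.6,-72.4,0,0.121],[10,-12.6,-72.4,0,0.121]]' > path.dat && python3 jog.py path.dat
python3 - <<'E'
from h import *
shift([(480.7,300.5,222,.031)])
s=manip.snapshot("wrist");im=s["pixels"]
o=manip.get_obs();M=R.from_rotvec(o["eef_rot"]).as_matrix();print(proj(s,[o["eef_pos"]+M@[0,0,33.4+d] for d in(0,75)]).round(1))
for y in range(190,262,4): print(y,"".join("#" if p.max()<60 else "g" if int(p.max())-int(p.min())<40 and p.max()<225 else "Y" if p.max()>200 else "d" if p.max()<165 else "." for p in im[y,260:370]))
E
```

```text
t: 33.58
eef_pos: [479.0, 296.3, 222.5]
eef_rot: [3.14, 0.044, -0.001]
contact_force: [0.1, -1.1, -0.3]
finger_gap: 19.3
grasp_force: 60.2
t 33.58 pos [479.  296.3 222.5] head 0.0281 tilt [-0.0009 -0.0014] F [ 0.1 -1.1 -0.3] gap 19.3 grip 60.2
(480.7, 300.5, 222, 0.031) -> [ 1.8 -4.2  0.5] turn -0.003
[[311.9 268.7]
 [311.9 232. ]]
190 ddddddddddddddddddddddddddddddddddddddddddddddddddddddddddddddddddddddddddddddddddddddddddddddddddddddd.YY....
194 ddddddddddddddddddddddddddddddddddddddddddddddddddddddddddddddddddddddddddddddddddddddddddddddddddddddd.......
198 ddddddddddddddddddddddddddddddddddddddddddddddddddddddddddddddddddddddddddddddddddddddddddddddddddddddd.......
202 ddddddddddddddddddddddddddddddddddddddddddd...............dddddddddddddddddddddddddddddddddddddddddddd........
206 dddddddddddddddddddddddddddddddddddddddddddddddddddddddddddddddddddddddddddddddddddddddddddddddddddddd........
210 dddddddddddddddddddddddddddddddddddddddddddddddddddddddddddddddddddddddddddddddddddddddddddddddddddddd........
214 dddddddddddddddddddddddddddddddddddddddddddddddddddddddddddddddddddddddd
[... 603 characters left out ...]
d.........
238 .dddddddddddddddddddddddddddddddddddddddddddd....dggggggggddddddddddddddddddddddddddddddddddddddddddd.........
242 .ddddddddddddddddddddddddddddddddddddddddddddddddddddddddddddddddddddddddddddddddddddddddddddddddddddd........
246 ..ddddddddddddddddddddddddddd.YYYYYYYYYYYYYYYYYYYYYYYYYYYYYYYYYYYYYYYYYYYYYY.dddddddddddddddddddddddd.........
250 ..ddddddddddddddddddddddddddddYYYYYYYYYYYYYYYYYYYYYYYYYYYYYYYYYYYYYYYYYYYYYY.dddddddddddddddddddddddd.........
254 ddddddddddddddddddddddddddddddYYYYYYY.dddddddddddddddddddddddddddddddYYYYYYYdddddddddddddddddddddddd..........
258 ddddddddddddddddddddddddddddddYYYYY.dddddddddddddddddddddddddddddddddd.YYYYYdddddddddddddddddddddddddddddddddd
```

In the tool's units: -3 mm is -0.6, 2 mm is 0.4.

```bash
echo '[[10,0.4,-0.6,0,0],[10,0.4,-0.6,4,0],[10,0.4,-0.6,8,0],[10,0.4,-0.6,12,0],[10,0.4,-0.6,15.6,0],[10,0.4,-0.6,18,0],[10,0.4,-0.6,19.2,0],[10,0.4,-0.6,19.4,0]]' > path.dat && python3 jog.py path.dat ; python3 -c "
from h import *
shift([(480.7,300.5,123.4,.031)])"
```

```text
t: 34.62
eef_pos: [480.7, 301.3, 126.1]
eef_rot: [-3.141, -0.048, -0.0]
contact_force: [-0.0, 0.4, -0.5]
finger_gap: 19.3
grasp_force: 60.2
t 34.62 pos [480.7 301.3 126.1] head 0.0307 tilt [0.0001 0.0001] F [-0.   0.4 -0.5] gap 19.3 grip 60.2
(480.7, 300.5, 123.4, 0.031) -> [-0.1  0.8  2.7] turn -0.000
```

```bash
echo '[[10,0,0.1,0.5,0],[10,0,0.1,0.5,0],[85,0,0.1,0.5,0],[85,0,0.1,0.5,0],[85,0,0.1,0.5,0],[85,0,0.1,0.5,0],[85,0,0.1,0.5,0],[85,0,0.1,-10,0],[85,0,0.1,-22,0],[85,-6,0.1,-30,0],[85,-6,0.1,-30,0],[85,-6,0.1,-30,0]]' > path.dat && python3 jog.py path.dat
python3 - <<'E'
from h import *
shift([])
s=manip.snapshot("scene");a=manip.snapshot("top");im=s["pixels"];h=cv2.cvtColor(im,cv2.COLOR_RGB2HSV)
import cv2
o=cv2.cvtColor(cv2.imread("pics/scene0.png"),cv2.COLOR_BGR2RGB)
for n,(x0,x1,y0,y1) in dict(pick=(355,420,120,210),mallet=(455,510,180,250)).items():
    d=np.abs(im[y0:y1,x0:x1].astype(int)-o[y0:y1,x0:x1]).sum(2)>90; print(n,d.sum(),d.size)
def hb(i): 
    hh=cv2.cvtColor(i,cv2.COLOR_RGB2HSV)[120:175,375:415]; m=((hh[:,:,2]>190)&(hh[:,:,1]<150)&(hh[:,:,0]>15)&(hh[:,:,0]<36)).astype(np.uint8)
    n,l,st,c=cv2.connectedComponentsWithStats(m); k=1+st[1:,4].argmax(); return st[k],c[k].round(1)
print(hb(o),hb(im))
t=a["pixels"];hh=cv2.cvtColor(t,cv2.COLOR_RGB2HSV)
m=(hh[:,:,0]>17)&(hh[:,:,0]<35)&(hh[:,:,2]>200)&(hh[:,:,1]>30)
for r in range(200,296,12):
    x=np.where(m[r,312:420])[0]+312; print(r,(x.min(),x.max()) if len(x) else None,end="; ")
g=((hh[:,:,1]<40)&(hh[:,:,2]>100)).astype(np.uint8);g[:285]=0;g[360:]=0;g[:,:380]=0;g[:,430:]=0
n,l,st,c=cv2.connectedComponentsWithStats(g)
for k in range(1,n):
    if st[k,4]>20:
        r=ray(a,[c[k]],12)[0];d=r[:2]-O;print("bar",st[k],r.round(1),"board x",d@[np.cos(Y),np.sin(Y)])
E
```

```text
t: 36.12
eef_pos: [450.6, 299.4, 275.6]
eef_rot: [3.141, 0.048, -0.0]
contact_force: [0.6, 0.1, -0.1]
finger_gap: 84.9
grasp_force: 0.0
t 36.12 pos [450.6 299.4 275.6] head 0.0307 tilt [-0.0001 -0.0007] F [ 0.6  0.1 -0.1] gap 84.9 grip 0.0
pick 260 5850
mallet 0 3850
(array([16, 10, 12,  9, 67], dtype=int32), array([21.1, 13.6])) (array([17,  9, 12,  9, 70], dtype=int32), array([22.4, 12.9]))
200 (np.int64(335), np.int64(363)); 212 (np.int64(321), np.int64(365)); 224 (np.int64(323), np.int64(367)); 236 (np.int64(325), np.int64(369)); 248 (np.int64(327), np.int64(371)); 260 (np.int64(328), np.int64(373)); 272 (np.int64(330), np.int64(375)); 284 (np.int64(332), np.int64(375)); bar [400 305   6  32 154] [ 406.4 -108.3   12. ] board x -184.88177605507357
```

Run:
```python
from h import *
s=manip.snapshot("top");im=s["pixels"];a=np.load("top.npy")
for r in (220,236,248,272): print(r,[tuple(int(v) for v in p) for p in im[r,313:332]])
for n,i,uv in(("before",a,[(469.5,234),(474,258),(463,206)]),("after",im,[(369,236),(373,260),(366,218)])):
    for w in ray(s,uv,48): d=w[:2]-O; print(n,"edge board y",(d@[-np.sin(Y),np.cos(Y)]).round(1))
```

```text
220 [(106, 77, 53), (131, 93, 61), (188, 131, 83), (207, 145, 91), (211, 148, 95), (215, 149, 95), (220, 153, 97), (222, 157, 100), (213, 153, 101), (227, 193, 139), (252, 237, 183), (252, 239, 184), (252, 237, 182), (252, 237, 184), (239, 213, 156), (221, 189, 133), (254, 247, 196), (254, 248, 197), (253, 243, 187)]
236 [(146, 106, 72), (130, 96, 68), (120, 87, 60), (111, 80, 55), (166, 118, 76), (218, 154, 98), (211, 149, 95), (209, 146, 93), (215, 150, 95), (220, 156, 100), (214, 151, 96), (232, 189, 132), (252, 237, 181), (252, 237, 183), (252, 238, 183), (252, 237, 181), (240, 216, 157), (212, 172, 123), (252, 237, 178)]
248 [(154, 113, 76), (139, 101, 70), (103, 76, 53), (101, 74, 50), (102, 74, 52), (115, 81, 53), (176, 125, 79), (222, 158, 101), (218, 154, 98), (215, 151, 96), (214, 151, 97), (217, 153, 99), (204, 146, 92), (227, 189, 135), (252, 238, 184), (252, 237, 183), (251, 236, 182), (251, 236, 179), (238, 210, 153)]
272 [(232, 175, 119), (232, 174, 118), (232, 174, 118), (233, 175, 120), (211, 152, 104), (136, 99, 68), (136, 100, 68), (132, 96, 65), (118, 85, 58), (150, 106, 68), (213, 149, 95), (219, 152, 98), (218, 153, 98), (219, 154, 97), (214, 150, 96), (209, 146, 93), (204, 148, 99), (225, 189, 137), (251, 235, 181)]
before edge board y -157.4
before edge board y -157.0
before edge board y -155.0
after edge board y 64.5
after edge board y 64.2
after edge board y 64.7
```

```bash
python3 -c "
from station import manip
print(manip.job_done())"
```

```text
the job is handed in; nothing more can be done
None
```

I handed the job in: by measurement the bar is out of the slot (centre about 185 mm in front of the board's centre line), the sled is flush with the stop rail, the pick is back in its rack and the mallet hasn't moved. The shut fingers passed through the sled without moving it, so I pushed it home with the pick. No verdict was returned.

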